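# Set the code on the game chest and feel for its worn catch

## Robot

A 6-joint arm with a two-finger parallel gripper is mounted at the origin on the work surface. World frame = base frame: x ahead of the robot, y to its left, z up, the work surface at z = 0. Lengths are in m, angles in rad, forces in N, time in s.
With the tool pointing down it reaches from about 0.3 to 0.875 m from the base axis. Payload 6.4 kg.
Tool frame: the origin (TCP) lies midway between the tips of the shut fingers; the grasp point (between the pads) lies 19 mm behind it (ctrl.pinch_z is the distance from the TCP to the grasp point, in m); z points along the fingers, y is the line along which they close (so a half turn about z gives the same grasp; the last joint's range is limited). The gripper opens to 85 mm and grips with 20 to 120 N. Pads are 22 mm wide; open, the fingers measure 114 mm over their backs; the gripper's body (76 mm by 85 mm) begins 54 mm behind the grasp point. The pads swing forward as they close: fully open they stand 13 mm farther back than shut.
Start: joints at [-1.529, 0.181, 1.607, -0, 1.354, -0.206], TCP at [0.141, -0.557, 0.231] pointing down, gripper open.
Joint ranges: [-2.99, 2.99], [-0.89, 2.07], [0.3, 2.58], [-1.14, 4.28], [0, 2.63], [-3.12, 3.12]. Speed limits (rad/s): [2.57, 2.57, 3.01, 3.14, 3.14, 3.14].

## Interface

Orientations are given as a unit quaternion [w, x, y, z].
In Python, from bench import ctrl gives the robot as it stands.
- The arm moves only by the tool apply_moves, never from a script. Its argument "moves" is a list of rows, each an object with "jaw": the opening, from 0 (shut) to 1 (fully open); "offset": the shift along the tool's x, y, z in mm, a list of three; "rot": the turn, a rotation vector about the tool's x, y, z in degrees, a list of three. In form: [{"jaw": jaw, "offset": [dx, dy, dz], "rot": [ax, ay, az]}, ...]. A call has exactly 5 rows; each row shifts and turns the commanded pose from where the row before left it, along the tool's axes as they then stand; what a row does not reach is not made up. A row lasts 1/8 s, in which the tool goes at most 62.5 mm and 10.7 degrees, less where a joint would pass 70% of its speed; a pose out of reach is approached as far as the arm can. A call is refused whole if a number of a shift passes 62.5 or a number of a turn 10.7, either way. A call with a gripper value outside its range is refused whole. The fingers move at their own pace and stop on an object; the grip force is fixed at half the most. Time passes only in rows, so rows that do not move let the fingers close, or fill a call up. It gives the time, the measured TCP pose, the force, the opening and the grip force at its end, in the units of the state.
- ctrl.get_obs(): the state, without advancing time (a new reading comes with each control period).
- ctrl.camera(name): name is "scene" or "top"; returns (picture, depth): 480x640x3 uint8, red, green, blue; 480x640 float32, m along the optical axis (not along the pixel's ray), 0 where there is no reading.
- ctrl.camera_params(name): a dict with "K" (3x3 intrinsics, pixels), "cam_to_world" (4x4, takes a point from camera to world coordinates). Camera axes: x right, y down, z forward; pixel columns grow to the right and rows downward; lengths in m; the calibration is good to about 2 mm. A picture is of the moment at which its call begins. camera_params takes no time and is no camera call.
- ctrl.hand_in(): hands the job in; it is judged then, once.
Trained networks look in the newest picture that a camera, given by its name, has taken for a name from the list of things; names that differ only in an ending like _2 or _b are one class to them, and where a whole thing is asked for, a point or a joint stands for the part that bears it (a point fixed in the world has none). Each returns a list of dicts, best first, with "score" (0 to 1); they miss things now and then, are a little off and sometimes report something else, mostly with a low value. They report only what shows in the picture. A call takes as long as a camera call.
- ctrl.outline_of(camera, target): "region" (480x640 bool, what is visible of it) and "position" ([column, row] in pixels, amid what is visible of it).
The state is a dict: "time_s": time; "q": joint angles; "dq": joint speeds; "joint_efforts": joint torques, N m; "eef_pos": TCP position; "eef_rot": TCP orientation; "wrist_force": force on the tool from outside, world axes, zero at the start; "torque": the same for the moment, N m; "opening": opening from 0.0 (shut) to 1.0 (fully open); "grasp_force": force on a finger pad.
Only numpy, scipy, OpenCV 4.12 (cv2) and the standard library are available. Lean on these libraries where they do the work, as an engineer would, in place of code of your own. Each camera call takes 0.05 s, during which the arm holds its last target. There are 200 camera calls.

## Task

Unlock the plywood game chest by turning its three paddle-wheel dials one after the other: first the orange dial to four dots, then the blue to two dots, each centred in its window at the red marks, then the green to five dots. The green dial's catch is worn and lets go a little before or after the middle of its window, so creep it to and fro around there until the red-tipped bolt springs out at the end of the chest, then let go. Leave the loose things around it, and the wrench on its top, where they are.

Things in the scene. Friction and masses are not known exactly. Their poses are not given: they have to be found in the camera images.
- chest: plywood chest fixed to the table; origin on the table under the middle of the lock housing. z up, x from its front (robot side) to its back, y to the left. Housing x -65..65, y -130..130, flat grey roof 100 high; the chest proper, x 65..185, is as high. Dial axle along y at x 0, height 75; dials left to right orange, blue, green, 80 apart, paddles' middles at y 95, 15, -65
- lock_top (a point): middle of the roof, 100 high, axes as the chest. Each wheel rises through a roof slot (x -43..43, 32 wide) to at most 123 high. Its window (22 along x, 24 along y, brass frame, red marks at its middle x 0) lies 34 to the right of (-y from) the paddles' middle and shows a white drum that turns with the dial: five fields of 1 to 5 black dots
- dial_orange (a joint): rotation of the orange dial, rad; growing, its top moves towards chest +x. One dot is centred in the window at 0, two dots at 1.2566, three 2.5133, four 3.7699, five 5.0265; repeats every 6.2832, no end stop. Stays where left (friction 0.06 to 0.1 N m). Frees the bolt within 0.2 of the middle of the four-dot field
- dial_blue (a joint): rotation of the blue dial, rad; growing, its top moves towards chest +x. One dot is centred in the window at 0, two dots at 1.2566, three 2.5133, four 3.7699, five 5.0265; repeats every 6.2832, no end stop. Stays where left (friction 0.06 to 0.1 N m). Frees the bolt within 0.2 of the middle of the two-dot field
- dial_green (a joint): rotation of the green dial, rad; growing, its top moves towards chest +x. One dot is centred in the window at 0, two dots at 1.2566, three 2.5133, four 3.7699, five 5.0265; repeats every 6.2832, no end stop. Stays where left (friction 0.06 to 0.1 N m). Frees the bolt in a band of 0.09 each way about a point hidden up to 0.25 either side of the five-dot middle
- orange_hub (a point): middle of the orange paddles on the axle, 25 below the roof. Five paddles, 6 thick, 26 wide along the axle, reach from the 21 radius hub to 48 radius; at joint value q they point q + 0.6283 + k x 1.2566 rad from straight up (towards chest +x), so a centred field has a paddle 36 degrees either side of the top. Push them with shut fingertips 5 above the roof, in several strokes
- blue_hub (a point): the same for the blue dial, whose wheel is alike
- green_hub (a point): the same for the green dial, whose wheel is alike
- orange_code (a point): middle of the orange drum's four-dot field, on the drum's surface, 21 from the axle; centred in the window when straight above the axle
- blue_code (a point): the same for the blue drum's two-dot field
- green_code (a point): the same for the green drum's five-dot field
- bolt (a joint): travel of the spring bolt, m: 0 locked, 0.014 fully out; a spring (about 4 N) drives it towards chest -y as soon as all three dials free it; it then locks the dials, felt as a hard stop after a little play
- bolt_tip (a point): outer end of the red tip of the bolt (20 across), 59 over the table at the chest's right end; 21 out of the end wall when locked, 35 when sprung
- tape_roll: bystander: yellow ring 90 across, 25 high, left of the chest; origin under its middle
- glue_jar: bystander: white jar 52 across, 75 high, red cap, right of the chest; origin under its middle
- mirror_ball: bystander: silvery ball on a foot, 78 across, 91 high, left behind; origin under its foot
- wrench: bystander: steel wrench 160 long, lying on the chest's top behind the dials
- offcut: bystander: flat piece of wood 60 x 140 x 18, right in front; origin under its middle

How it is judged:
On the way, in this order (a step that is already met when the one before it is completed fails the run):
1. the orange dial shows four dots, centred in its window (z of orange_code in the frame of chest above 0.09493 m), for 0.2 s.
2. then the blue dial shows two dots, centred, orange still right (z of each of orange_code, blue_code in the frame of chest above 0.09493 m), for 0.2 s.
3. then the green dial is near five dots and the bolt springs out (all of step 2 and z of green_code in the frame of chest above 0.09391 m and value of joint bolt above 0.011 m), for 0.2 s.
At the end, for the whole second after the job is handed in: the bolt is out by more than 11 mm, the orange four and blue two within 0.32 rad and the green five within 0.45 rad of the middle of their windows (all of step 3); the robot touches nothing.
It fails at once if a bystander is shifted by more than 20 mm (distance of any of tape_roll, glue_jar, mirror_ball, wrench, offcut from where it was at the start of the episode above 0.02 m).
It also fails if it takes over 54 s, if anything falls off the work surface, if the arm or the gripper's body presses on something with over 40 N, if the wrist force passes 120 N, or if a joint passes its speed limit or range.

## Working session

There is one attempt and no reset: what is moved stays moved. The work goes in short steps, Python scripts to look and compute and a tool call to move; the robot and the scene stay as the last step left them, time stands still between calls to the robot, and variables do not carry over. Pictures are saved under pics/ and viewed, at most 10 in all, crops included, and the job is handed in when it is done.

Besides the shell and the picture viewer there is one more tool, called after ">>>" by a JSON object that holds its "api" and its "payload", one argument or row to a line. apply_moves: Moves the arm, as the interface text tells. Its arguments: {"type":"object","properties":{"moves":{"type":"array"}},"required":["moves"]}

```bash
mkdir -p pics; ls; python3 - <<'E'
from bench import ctrl
import cv2,numpy as np
for n in ("scene","top"):
    im,d=ctrl.camera(n); cv2.imwrite(f"pics/{n}0.png",im[...,::-1]); np.save(f"pics/{n}0d.npy",d)
    p=ctrl.camera_params(n); print(n,p["K"].tolist(),np.round(p["cam_to_world"],4).tolist())
    for t in ("chest","dial_orange","dial_blue","dial_green","orange_code","blue_code","green_code","bolt_tip","wrench"):
        try:
            for o in ctrl.outline_of(n,t)[:2]: print(t,round(o["score"],2),np.round(o["position"],1),o["region"].sum())
        except Exception as e: print(t,e)
o=ctrl.get_obs(); print(o["time_s"],o["eef_pos"],o["eef_rot"])
E
```

```text
pics
scene [[459.88928295835746, 0.0, 320.9628540891262], [0.0, 459.88928295835746, 233.86276416585275], [0.0, 0.0, 1.0]] [[-0.8795, 0.296, -0.3727, 0.8656], [0.4759, 0.552, -0.6847, 0.5772], [0.003, -0.7795, -0.6263, 0.6012], [0.0, 0.0, 0.0, 1.0]]
chest 0.6 [285.5 260.8] 19727
dial_orange 0.7 [331.8 255.1] 505
dial_orange 0.27 [240.3 252. ] 757
dial_blue 0.72 [309.5 225.3] 467
dial_green 0.92 [297.7 199.1] 294
orange_code 0.62 [328.3 254.2] 546
green_code 0.73 [264.9 376.1] 2817
green_code 0.56 [300.2 201.9] 288
wrench 0.72 [241.1 250.2] 788
top [[509.4717101373148, 0.0, 311.93773168999047], [0.0, 509.4717101373148, 231.40543851716785], [0.0, 0.0, 1.0]] [[0.0145, -0.9864, 0.1636, 0.361], [-0.9997, -0.0179, -0.0191, 0.007], [0.0218, -0.1632, -0.9863, 1.178], [0.0, 0.0, 0.0, 1.0]]
chest 0.56 [312.2 197.1] 13393
chest 0.55 [266.3 212.4] 590
dial_orange 0.91 [268.  213.2] 557
dial_orange 0.43 [432.8 320. ] 1692
dial_blue 0.76 [300.  218.5] 578
dial_blue 0.43 [266.4 215.7] 578
dial_green 0.58 [341.2 224.2] 612
orange_code 0.8 [269.  214.3] 566
blue_code 0.76 [303.9 220.3] 587
green_code 0.63 [339.  222.3] 621
bolt_tip 0.58 [373.1 228.5] 44
wrench 0.71 [373.5 228.9] 54
wrench 0.68 [305.3 159.8] 646
1.0 [ 0.14104869 -0.55745299  0.23130572] [6.59249964e-07 9.92335578e-01 1.23572252e-01 6.35579021e-06]
```

View pics/scene0.png

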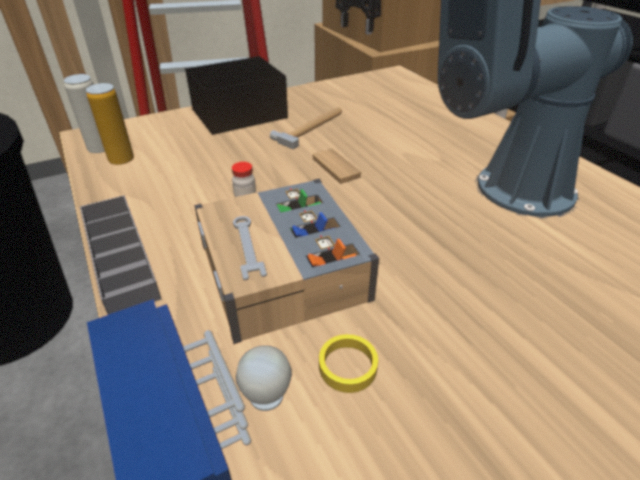

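View pics/top0.png

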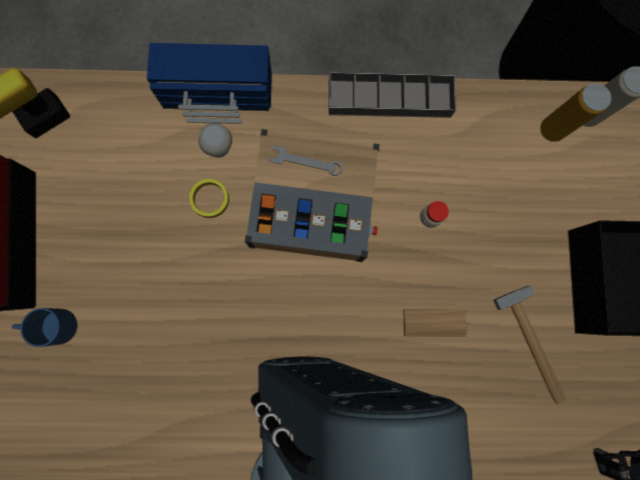

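The two views show the chest ahead of the robot: its roof corners in the top picture are near (255,183), (373,198), (365,259) and (246,247), the dials near x=268/303/341 and the windows just to their right. I'll fit the chest pose and rectify the roof.

```bash
cat >h.py <<'E'
import numpy as np,cv2
from bench import ctrl
def P(n):
    p=ctrl.camera_params(n); return np.array(p["K"]),np.array(p["cam_to_world"])
def onplane(n,uv,z):
    K,T=P(n); uv=np.atleast_2d(uv); r=np.c_[uv,np.ones(len(uv))]@np.linalg.inv(K).T@T[:3,:3].T
    return T[:3,3]+r*((z-T[2,3])/r[:,2])[:,None]
def proj(n,X):
    K,T=P(n); c=(np.atleast_2d(X)-T[:3,3])@T[:3,:3]; u=c@K.T; return u[:,:2]/u[:,2:]
E
python3 - <<'E'
from h import *
im=cv2.imread("pics/top0.png"); d=np.load("pics/top0d.npy")
K,T=P("top")
# grey roof
v,u=np.mgrid[0:480,0:640]
X=(np.stack([(u-K[0,2])/K[0,0]*d,(v-K[1,2])/K[1,1]*d,d],-1)@T[:3,:3].T+T[:3,3])
hi=(X[...,2]>0.08)&(u>235)&(u<385)&(v>120)&(v<270)
print("heights",np.percentile(X[...,2][hi],[10,50,90]))
hsv=cv2.cvtColor(im,cv2.COLOR_BGR2HSV)
print("roof px",hsv[235,285],"wood",hsv[180,300])
m=((hsv[...,1]<70)|(hsv[...,0]>85))&(u>240)&(u<376)&(v>178)&(v<265)&(X[...,2]>.085)&(X[...,2]<.112)
m=cv2.morphologyEx(m.astype(np.uint8),cv2.MORPH_CLOSE,np.ones((25,25)))
m=cv2.morphologyEx(m,cv2.MORPH_OPEN,np.ones((9,9)))
c=max(cv2.findContours(m,0,2)[0],key=cv2.contourArea)[:,0]
W=onplane("top",c.astype(float),.1)[:,:2]
print("roof",cv2.minAreaRect((W*1000).astype(np.float32)))
q=hi.astype(np.uint8); q=cv2.morphologyEx(q,cv2.MORPH_OPEN,np.ones((9,9)))
c=max(cv2.findContours(q,0,2)[0],key=cv2.contourArea)[:,0]
print("whole",cv2.minAreaRect((onplane("top",c.astype(float),.1)[:,:2]*1000).astype(np.float32)))
print("corners by hand",onplane("top",np.array([[255,183],[373,198],[365,259],[246,247.]]),.1).round(3).tolist())
b=im[175:268,238:386]; cv2.imwrite("pics/z1.png",cv2.resize(b,None,fx=5.4,fy=5.4,interpolation=cv2.INTER_CUBIC))
E
```

```text
heights [0.09655305 0.10056508 0.10412312]
roof px [104  35  80] wood [ 17  96 133]
roof ((567.60498046875, -7.70635986328125), (261.70281982421875, 134.8389892578125), 84.54625701904297)
whole ((626.2168579101562, -13.82275390625), (260.71319580078125, 253.75555419921875), 83.83304595947266)
corners by hand [[0.644, 0.111, 0.1], [0.616, -0.146, 0.1], [0.482, -0.128, 0.1], [0.504, 0.126, 0.1]]
```

View pics/z1.png

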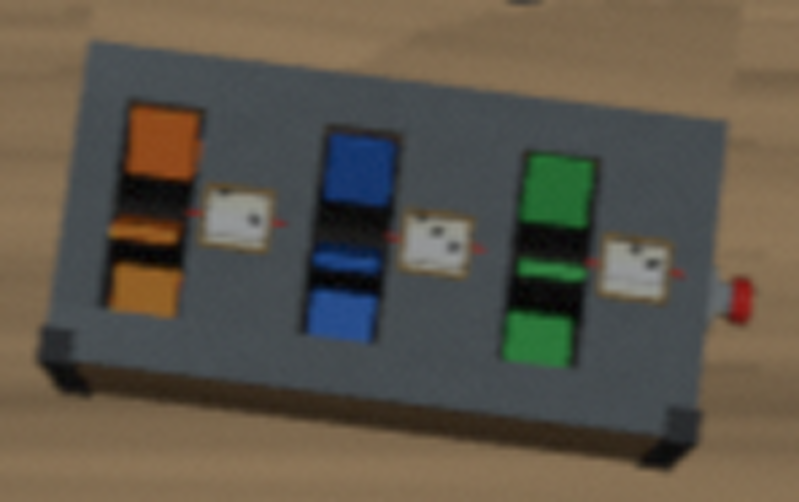

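The crop shows each slot with paddles, and windows at (237,215), (437,242), (635,267) whose dots are too small to read surely; I'll unwrap the drums and fit the paddle phases.

```bash
cat >>h.py <<'E'
YAW=-6.15*np.pi/180; O=np.array([.567,-.0075]); 
def setpose(x,y,yaw):
    global O,YAW; O=np.array([x,y]); YAW=yaw
def c2w(p):
    p=np.atleast_2d(p); c,s=np.cos(YAW),np.sin(YAW)
    return np.c_[p[:,0]*c-p[:,1]*s+O[0],p[:,0]*s+p[:,1]*c+O[1],p[:,2]]
HUB=dict(orange=.095,blue=.015,green=-.065)
HUE=dict(orange=(3,20),blue=(105,125),green=(48,80))
def shoot(n,k=3): return np.mean([ctrl.camera(n)[0].astype(np.float32) for _ in range(k)],0)[...,::-1].astype(np.uint8)
def unwrap(n,im,col,s=4):
    # rows: drum angle from +0.75 (towards chest +x) at top down to -0.75; columns: y, left to right
    a=np.linspace(.75,-.75,int(32*s)); y=np.linspace(.014,-.014,28*s)+HUB[col]-.034
    A,Y=np.meshgrid(a,y,indexing="ij")
    X=np.c_[.021*np.sin(A.ravel()),Y.ravel(),.075+.021*np.cos(A.ravel())]
    m=proj(n,c2w(X)).astype(np.float32).reshape(A.shape+(2,))
    return cv2.remap(im,m[...,0],m[...,1],cv2.INTER_CUBIC)
def phase(n,im,col):
    hsv=cv2.cvtColor(im,cv2.COLOR_BGR2HSV); lo,h=HUE[col]
    s=8; f=lambda X:(proj(n,c2w(X))*s)
    y0=HUB[col]; box=f([[-.06,y0+.025,.1],[.06,y0+.025,.1],[.06,y0-.025,.1],[-.06,y0-.025,.1],[0,y0+.02,.13],[0,y0-.02,.13]])
    u0,v0=(box.min(0)/s).astype(int)-2; u1,v1=(box.max(0)/s).astype(int)+3
    c=hsv[v0:v1,u0:u1]; obs=((c[...,0]>=lo)&(c[...,0]<=h)&(c[...,1]>(120))&(c[...,2]>40)).astype(np.uint8)
    shp=((v1-v0)*s,(u1-u0)*s)
    fill=lambda M,X,val:cv2.fillConvexPoly(M,cv2.convexHull(np.int32(f(X)-np.array([u0,v0])*s)),val)
    slot=np.zeros(shp,np.uint8); fill(slot,[[x,y0+t,.1] for x in(-.043,.043) for t in(-.016,.016)],1)
    best=[]
    for p in np.arange(0,1.2566,.02):
        M=np.zeros(shp,np.uint8)
        for k in range(5):
            a=p+.6283+k*1.2566; e=np.array([np.sin(a),np.cos(a)]); t=np.array([e[1],-e[0]])
            for zc in (0,1):
                L=np.zeros(shp,np.uint8)
                pts=[]
                for r in np.linspace(.021,.048,28):
                    for w in(-.003,.003):
                        q=r*e+w*t
                        if (zc and q[1]>.025) or (not zc): pts+= [[q[0],y0+d,.075+q[1]] for d in(-.013,.013)]
                if not pts: continue
                fill(L,pts,1)
                M|= L if zc else L&slot
        M=cv2.resize(M.astype(np.float32),(u1-u0,v1-v0),interpolation=cv2.INTER_AREA)
        best.append((np.minimum(M,obs).sum()/np.maximum(M,obs).sum(),p))
    best=np.array(best); i=best[:,0].argmax(); return best[i,1],best[i,0]
E
python3 - <<'E'
from h import *
rows=[]
for n in("top","scene"):
    im=shoot(n); cv2.imwrite(f"pics/{n}1.png",im)
    print(n,{c:np.round(phase(n,im,c),2).tolist() for c in HUB})
    rows.append(np.hstack([cv2.copyMakeBorder(cv2.resize(unwrap(n,im,c),None,fx=2,fy=2),3,3,3,3,0) for c in HUB]))
cv2.imwrite("pics/u1.png",np.vstack(rows))
E
```

```text
top {'orange': [0.34, 0.75], 'blue': [0.26, 0.74], 'green': [0.42, 0.65]}
scene {'orange': [0.3, 0.8], 'blue': [0.26, 0.7], 'green': [0.44, 0.23]}
```

View pics/u1.png

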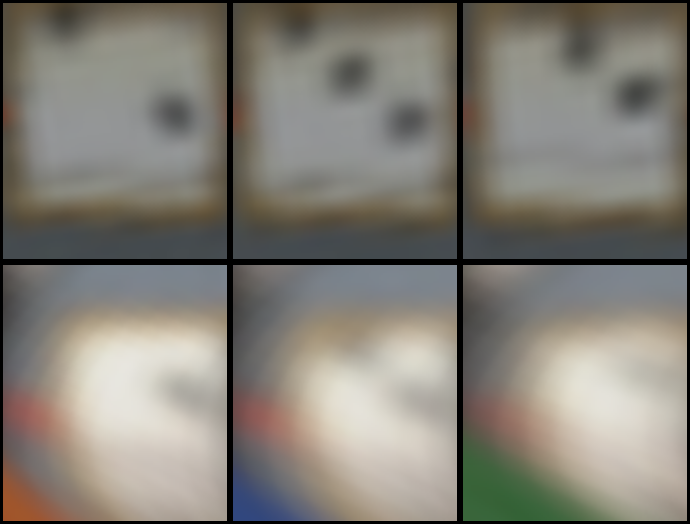

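Reading the unwrapped drums: orange shows two dots (upper left and lower right), centre +0.33 rad. Blue shows three on a diagonal, +0.27. Green shows three as well, +0.44. So q is about 1.58, 2.79 and 2.96, which means pushing orange +2.19, blue −1.53 and green +2.07. First I'll align the tool with the chest and move over.

>>> {"api": "apply_moves", "payload": {
  "moves": [
    {"jaw": 0, "offset": [0, 0, 0], "rot": [0, 0, 10.2]},
    {"jaw": 0, "offset": [0, 0, 0], "rot": [0, 0, 10.2]},
    {"jaw": 0, "offset": [27, -57, 0], "rot": [0, 0, 0]},
    {"jaw": 0, "offset": [27, -57, 0], "rot": [0, 0, 0]},
    {"jaw": 0, "offset": [27, -57, 0], "rot": [0, 0, 0]}
  ]
}}

```text
time_s: 1.92
eef_pos: [0.2398, -0.3961, 0.2313]
eef_rot: [0.0, 0.999, -0.055, 0.0]
wrist_force: [1.4, -0.3, 0.9]
opening: 0.001
grasp_force: 0.0
```

>>> {"api": "apply_moves", "payload": {
  "moves": [
    {"jaw": 0, "offset": [27, -57, 0], "rot": [0, 0, 0]},
    {"jaw": 0, "offset": [27, -57, 0], "rot": [0, 0, 0]},
    {"jaw": 0, "offset": [27, -57, 0], "rot": [0, 0, 0]},
    {"jaw": 0, "offset": [27, -57, 0], "rot": [0, 0, 0]},
    {"jaw": 0, "offset": [27, -57, 0], "rot": [0, 0, 0]}
  ]
}}

```text
time_s: 2.55
eef_pos: [0.4035, -0.1296, 0.2318]
eef_rot: [0.0, 0.999, -0.054, 0.001]
wrist_force: [1.1, -1.0, 0.7]
opening: -0.004
grasp_force: 0.0
```

```bash
cat >>h.py <<'E'
def w():
    from scipy.spatial.transform import Rotation as R
    o=ctrl.get_obs(); d=np.array(o["eef_pos"])[:2]-O; c,s=np.cos(YAW),np.sin(YAW)
    q=np.array(o["eef_rot"]); x=R.from_quat(q[[1,2,3,0]]).as_matrix()
    print("t",round(o["time_s"],2),"chest xyz mm",(1000*np.array([d[0]*c+d[1]*s,-d[0]*s+d[1]*c,o["eef_pos"][2]])).round(1),"yaw err deg",round(np.degrees(np.arctan2(x[1,0],x[0,0])-YAW),1),"zax",x[:,2].round(3),"F",np.round(o["wrist_force"],1),"open",round(o["opening"],2))
def show(tag,draw=False):
    im=shoot("top",2); cv2.imwrite(f"pics/top_{tag}.png",im)
    print({c:np.round(phase("top",im,c),2).tolist() for c in HUB})
    cv2.imwrite(f"pics/u_{tag}.png",np.hstack([cv2.resize(unwrap("top",im,c),None,fx=2,fy=2) for c in HUB]))
E
python3 -c "from h import *;w()"
```

```text
t 2.55 chest xyz mm [-149.4 -138.9  231.8] yaw err deg -0.1 zax [ 0.001 -0.001 -1.   ] F [ 1.1 -1.   0.7] open -0.0
```

>>> {"api": "apply_moves", "payload": {
  "moves": [
    {"jaw": 0, "offset": [27, -58, 0], "rot": [0, 0, 0]},
    {"jaw": 0, "offset": [27, -58, 0], "rot": [0, 0, 0]},
    {"jaw": 0, "offset": [27, -58, 15], "rot": [0, 0, 0]},
    {"jaw": 0, "offset": [28, -58, 35], "rot": [0, 0, 0]},
    {"jaw": 0, "offset": [0, 0, 40], "rot": [0, 0, 0]}
  ]
}}

```text
time_s: 3.18
eef_pos: [0.5301, 0.0775, 0.1473]
eef_rot: [-0.0, 0.999, -0.052, 0.002]
wrist_force: [-1.1, -0.6, -0.4]
opening: 0.0
grasp_force: 0.0
```

```bash
python3 -c "from h import *;w()"
```

```text
t 3.17 chest xyz mm [-45.8  80.6 147.3] yaw err deg 0.2 zax [ 0.004  0.    -1.   ] F [-1.1 -0.6 -0.4] open 0.0
```

>>> {"api": "apply_moves", "payload": {
  "moves": [
    {"jaw": 0, "offset": [6, -14, 0], "rot": [0, 0, 0]},
    {"jaw": 0, "offset": [0, 0, 21], "rot": [0, 0, 0]},
    {"jaw": 0, "offset": [0, 0, 21], "rot": [0, 0, 0]},
    {"jaw": 0, "offset": [0, 0, 0], "rot": [0, 0, 0]},
    {"jaw": 0, "offset": [0, 0, 0], "rot": [0, 0, 0]}
  ]
}}

```text
time_s: 3.8
eef_pos: [0.5367, 0.0874, 0.1071]
eef_rot: [-0.0, 0.999, -0.054, 0.001]
wrist_force: [-0.2, 0.1, 0.5]
opening: -0.001
grasp_force: 0.0
```

```bash
python3 - <<'E'
from h import *
w()
im,_=ctrl.camera("scene"); cv2.imwrite("pics/s2.png",cv2.resize(im[160:330,200:420,::-1],None,fx=3,fy=3))
E
```

```text
t 3.8 chest xyz mm [-40.3  91.1 107.1] yaw err deg -0.1 zax [ 0.003 -0.    -1.   ] F [-0.2  0.1  0.5] open -0.0
```

View pics/s2.png

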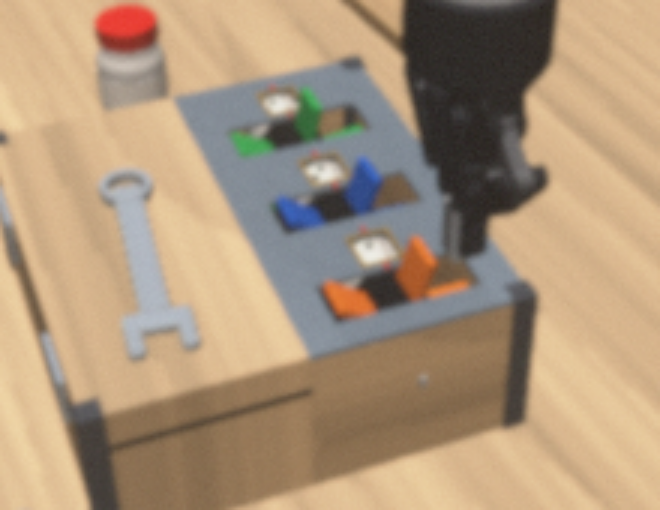

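The fingertip stands at the front end of the orange slot, at about (465,235), just in front of the upright orange paddle at (418,265), as predicted. Sweeping.

>>> {"api": "apply_moves", "payload": {
  "moves": [
    {"jaw": 0, "offset": [8, -3, 2], "rot": [0, 0, 0]},
    {"jaw": 0, "offset": [12, 0, 0], "rot": [0, 0, 0]},
    {"jaw": 0, "offset": [12, 0, 0], "rot": [0, 0, 0]},
    {"jaw": 0, "offset": [12, 0, 0], "rot": [0, 0, 0]},
    {"jaw": 0, "offset": [11, 0, 0], "rot": [0, 0, 0]}
  ]
}}

```text
time_s: 4.47
eef_pos: [0.5909, 0.0844, 0.1027]
eef_rot: [0.0, 0.999, -0.054, -0.001]
wrist_force: [-2.2, 0.9, 0.1]
opening: 0.004
grasp_force: 0.9
```

```bash
python3 -c "from h import *;w()"
```

```text
t 4.47 chest xyz mm [ 13.9  94.  102.7] yaw err deg -0.1 zax [-0.001  0.    -1.   ] F [-2.2  0.9  0.1] open 0.0
```

>>> {"api": "apply_moves", "payload": {
  "moves": [
    {"jaw": 0, "offset": [-3, 0, -5], "rot": [0, 0, 0]},
    {"jaw": 0, "offset": [0, 0, -30], "rot": [0, 0, 0]},
    {"jaw": 0, "offset": [-55, 0, 0], "rot": [0, 0, 0]},
    {"jaw": 0, "offset": [0, 0, 16], "rot": [0, 0, 0]},
    {"jaw": 0, "offset": [0, 0, 15], "rot": [0, 0, 0]}
  ]
}}

```text
time_s: 5.1
eef_pos: [0.5334, 0.0908, 0.1073]
eef_rot: [0.0, 0.999, -0.054, 0.001]
wrist_force: [0.3, -0.4, 0.0]
opening: -0.001
grasp_force: 0.0
```

```bash
python3 -c "from h import *;w();show('a')"
```

```text
t 5.1 chest xyz mm [-43.9  94.2 107.3] yaw err deg -0.0 zax [ 0.002 -0.    -1.   ] F [ 0.3 -0.4  0. ] open -0.0
{'orange': [0.0, 0.0], 'blue': [0.26, 0.74], 'green': [0.42, 0.66]}
```

>>> {"api": "apply_moves", "payload": {
  "moves": [
    {"jaw": 0, "offset": [13, 0, 1], "rot": [0, 0, 0]},
    {"jaw": 0, "offset": [13, 0, 0], "rot": [0, 0, 0]},
    {"jaw": 0, "offset": [12, 0, 0], "rot": [0, 0, 0]},
    {"jaw": 0, "offset": [8, 0, 0], "rot": [0, 0, 0]},
    {"jaw": 0, "offset": [4, 0, 0], "rot": [0, 0, 0]}
  ]
}}

```text
time_s: 5.82
eef_pos: [0.5828, 0.0853, 0.1059]
eef_rot: [0.0, 0.999, -0.054, -0.0]
wrist_force: [-2.1, 0.1, -0.6]
opening: -0.001
grasp_force: 0.8
```

>>> {"api": "apply_moves", "payload": {
  "moves": [
    {"jaw": 0, "offset": [-4, 0, -5], "rot": [0, 0, 0]},
    {"jaw": 0, "offset": [0, 0, -35], "rot": [0, 0, 0]},
    {"jaw": 0, "offset": [-60, 0, 0], "rot": [0, 0, 0]},
    {"jaw": 0, "offset": [-60, 0, 0], "rot": [0, 0, 0]},
    {"jaw": 0, "offset": [-60, 0, 0], "rot": [0, 0, 0]}
  ]
}}

```text
time_s: 6.45
eef_pos: [0.3979, 0.1055, 0.1466]
eef_rot: [-0.0, 0.999, -0.054, 0.001]
wrist_force: [1.3, -0.4, 1.1]
opening: -0.001
grasp_force: 0.0
```

```bash
python3 -c "from h import *;w();show('b')"
```

```text
t 6.45 chest xyz mm [-180.2   94.2  146.6] yaw err deg -0.1 zax [ 0.002 -0.    -1.   ] F [ 1.3 -0.4  1.1] open -0.0
{'orange': [1.18, 0.78], 'blue': [0.26, 0.74], 'green': [0.42, 0.65]}
```

View pics/u_b.png

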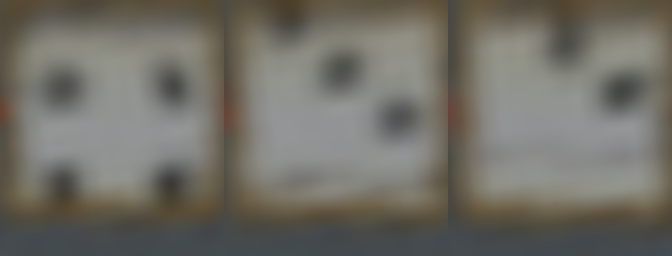

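Orange shows four dots, rows 88 and 185, so within about 0.06 rad of the middle. Blue is next.

>>> {"api": "apply_moves", "payload": {
  "moves": [
    {"jaw": 0, "offset": [40, 20, 0], "rot": [0, 0, 0]},
    {"jaw": 0, "offset": [50, 20, 0], "rot": [0, 0, 0]},
    {"jaw": 0, "offset": [52, 20, 0], "rot": [0, 0, 0]},
    {"jaw": 0, "offset": [52, 19, 0], "rot": [0, 0, 0]},
    {"jaw": 0, "offset": [0, 0, 0], "rot": [0, 0, 0]}
  ]
}}

```text
time_s: 7.18
eef_pos: [0.5871, 0.0035, 0.1463]
eef_rot: [0.0, 0.998, -0.055, 0.001]
wrist_force: [-1.9, 0.2, 0.1]
opening: 0.001
grasp_force: 0.0
```

```bash
python3 -c "from h import *;w()"
```

```text
t 7.17 chest xyz mm [ 18.8  13.1 146.3] yaw err deg -0.2 zax [ 0.002 -0.001 -1.   ] F [-1.9  0.2  0.1] open 0.0
```

>>> {"api": "apply_moves", "payload": {
  "moves": [
    {"jaw": 0, "offset": [-3, -2, 0], "rot": [0, 0, 0]},
    {"jaw": 0, "offset": [0, 0, 20], "rot": [0, 0, 0]},
    {"jaw": 0, "offset": [0, 0, 20], "rot": [0, 0, 0]},
    {"jaw": 0, "offset": [0, 0, 0], "rot": [0, 0, 0]},
    {"jaw": 0, "offset": [-4, 0, 0], "rot": [0, 0, 0]}
  ]
}}

```text
time_s: 7.8
eef_pos: [0.5771, 0.009, 0.1074]
eef_rot: [0.0, 0.999, -0.054, 0.001]
wrist_force: [-0.1, 0.4, 0.4]
opening: 0.003
grasp_force: 0.0
```

```bash
python3 -c "from h import *;w()"
```

```text
t 7.8 chest xyz mm [  8.3  17.5 107.4] yaw err deg -0.0 zax [ 0.001 -0.    -1.   ] F [-0.1  0.4  0.4] open 0.0
```

>>> {"api": "apply_moves", "payload": {
  "moves": [
    {"jaw": 0, "offset": [-6, 2, 1], "rot": [0, 0, 0]},
    {"jaw": 0, "offset": [-6, 0, 0], "rot": [0, 0, 0]},
    {"jaw": 0, "offset": [-6, 0, 0], "rot": [0, 0, 0]},
    {"jaw": 0, "offset": [-5, 0, 0], "rot": [0, 0, 0]},
    {"jaw": 0, "offset": [0, 0, 0], "rot": [0, 0, 0]}
  ]
}}

```text
time_s: 8.43
eef_pos: [0.5534, 0.0091, 0.1052]
eef_rot: [-0.0, 0.999, -0.054, -0.0]
wrist_force: [0.5, -0.4, -0.5]
opening: 0.0
grasp_force: 0.2
```

>>> {"api": "apply_moves", "payload": {
  "moves": [
    {"jaw": 0, "offset": [3, 0, -5], "rot": [0, 0, 0]},
    {"jaw": 0, "offset": [0, 0, -30], "rot": [0, 0, 0]},
    {"jaw": 0, "offset": [55, 0, 0], "rot": [0, 0, 0]},
    {"jaw": 0, "offset": [0, 0, 16], "rot": [0, 0, 0]},
    {"jaw": 0, "offset": [0, 0, 17], "rot": [0, 0, 0]}
  ]
}}

```text
time_s: 9.05
eef_pos: [0.611, 0.003, 0.1057]
eef_rot: [-0.0, 0.999, -0.054, -0.001]
wrist_force: [0.2, 0.1, -0.3]
opening: -0.002
grasp_force: 0.0
```

```bash
python3 -c "from h import *;w()"
```

```text
t 9.05 chest xyz mm [ 42.6  15.1 105.7] yaw err deg -0.0 zax [-0.002  0.    -1.   ] F [ 0.2  0.1 -0.3] open -0.0
```

>>> {"api": "apply_moves", "payload": {
  "moves": [
    {"jaw": 0, "offset": [-13, 0, 0], "rot": [0, 0, 0]},
    {"jaw": 0, "offset": [-13, 0, 0], "rot": [0, 0, 0]},
    {"jaw": 0, "offset": [-12, 0, 0], "rot": [0, 0, 0]},
    {"jaw": 0, "offset": [-8, 0, 0], "rot": [0, 0, 0]},
    {"jaw": 0, "offset": [-4, 0, 0], "rot": [0, 0, 0]}
  ]
}}

```text
time_s: 9.68
eef_pos: [0.5615, 0.0083, 0.1076]
eef_rot: [0.0, 0.999, -0.054, 0.0]
wrist_force: [2.9, 0.4, -0.3]
opening: 0.002
grasp_force: 0.7
```

>>> {"api": "apply_moves", "payload": {
  "moves": [
    {"jaw": 0, "offset": [4, 0, -5], "rot": [0, 0, 0]},
    {"jaw": 0, "offset": [0, 0, -35], "rot": [0, 0, 0]},
    {"jaw": 0, "offset": [-60, 0, 0], "rot": [0, 0, 0]},
    {"jaw": 0, "offset": [-60, 0, 0], "rot": [0, 0, 0]},
    {"jaw": 0, "offset": [-60, 0, 0], "rot": [0, 0, 0]}
  ]
}}

```text
time_s: 10.3
eef_pos: [0.3856, 0.0274, 0.1473]
eef_rot: [-0.0, 0.999, -0.054, -0.0]
wrist_force: [-0.1, -0.7, 1.6]
opening: -0.0
grasp_force: 0.0
```

```bash
python3 -c "from h import *;w();show('c')"
```

```text
t 10.3 chest xyz mm [-184.1   15.2  147.3] yaw err deg -0.1 zax [-0.  0. -1.] F [-0.1 -0.7  1.6] open -0.0
{'orange': [1.18, 0.78], 'blue': [0.08, 0.83], 'green': [0.44, 0.65]}
```

View pics/u_c.png

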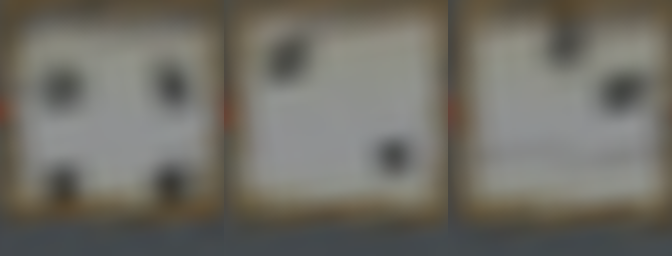

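Blue shows two dots, rows 60 and 155, about +0.1 rad, and orange is unchanged. Green is next.

>>> {"api": "apply_moves", "payload": {
  "moves": [
    {"jaw": 0, "offset": [40, 27, 0], "rot": [0, 0, 0]},
    {"jaw": 0, "offset": [52, 27, 0], "rot": [0, 0, 0]},
    {"jaw": 0, "offset": [52, 26, 0], "rot": [0, 0, 0]},
    {"jaw": 0, "offset": [0, 0, 20], "rot": [0, 0, 0]},
    {"jaw": 0, "offset": [0, 0, 18], "rot": [0, 0, 0]}
  ]
}}

```text
time_s: 11.02
eef_pos: [0.522, -0.0683, 0.1082]
eef_rot: [-0.0, 0.999, -0.054, -0.0]
wrist_force: [-0.1, 0.2, -0.9]
opening: 0.005
grasp_force: 0.0
```

```bash
python3 -c "from h import *;w()"
```

```text
t 11.03 chest xyz mm [-38.2 -65.3 108.2] yaw err deg -0.1 zax [-0.001  0.    -1.   ] F [-0.1  0.2 -0.9] open 0.01
```

>>> {"api": "apply_moves", "payload": {
  "moves": [
    {"jaw": 0, "offset": [6, 0, 2], "rot": [0, 0, 0]},
    {"jaw": 0, "offset": [12, 0, 0], "rot": [0, 0, 0]},
    {"jaw": 0, "offset": [12, 0, 0], "rot": [0, 0, 0]},
    {"jaw": 0, "offset": [12, 0, 0], "rot": [0, 0, 0]},
    {"jaw": 0, "offset": [10, 0, 0], "rot": [0, 0, 0]}
  ]
}}

```text
time_s: 11.65
eef_pos: [0.5739, -0.0735, 0.1073]
eef_rot: [0.0, 0.999, -0.054, -0.0]
wrist_force: [-2.6, 0.7, -0.1]
opening: 0.002
grasp_force: 1.1
```

>>> {"api": "apply_moves", "payload": {
  "moves": [
    {"jaw": 0, "offset": [-3, 0, -5], "rot": [0, 0, 0]},
    {"jaw": 0, "offset": [0, 0, -30], "rot": [0, 0, 0]},
    {"jaw": 0, "offset": [-54, 0, 0], "rot": [0, 0, 0]},
    {"jaw": 0, "offset": [0, 0, 17], "rot": [0, 0, 0]},
    {"jaw": 0, "offset": [0, 0, 17], "rot": [0, 0, 0]}
  ]
}}

```text
time_s: 12.28
eef_pos: [0.5174, -0.0677, 0.1083]
eef_rot: [0.0, 0.999, -0.054, 0.001]
wrist_force: [0.5, 0.3, 0.3]
opening: -0.003
grasp_force: 0.0
```

```bash
python3 -c "from h import *;w()"
```

```text
t 12.28 chest xyz mm [-42.9 -65.1 108.3] yaw err deg -0.1 zax [ 0.003 -0.001 -1.   ] F [0.5 0.3 0.3] open -0.0
```

>>> {"api": "apply_moves", "payload": {
  "moves": [
    {"jaw": 0, "offset": [10, 0, 3], "rot": [0, 0, 0]},
    {"jaw": 0, "offset": [10, 0, 0], "rot": [0, 0, 0]},
    {"jaw": 0, "offset": [8, 0, 0], "rot": [0, 0, 0]},
    {"jaw": 0, "offset": [4, 0, 0], "rot": [0, 0, 0]},
    {"jaw": 0, "offset": [2, 0, 0], "rot": [0, 0, 0]}
  ]
}}

```text
time_s: 12.9
eef_pos: [0.5508, -0.0712, 0.1054]
eef_rot: [0.0, 0.999, -0.054, 0.0]
wrist_force: [-3.1, -0.2, 1.9]
opening: 0.001
grasp_force: 1.4
```

>>> {"api": "apply_moves", "payload": {
  "moves": [
    {"jaw": 0, "offset": [1, 0, 0], "rot": [0, 0, 0]},
    {"jaw": 0, "offset": [1, 0, 0], "rot": [0, 0, 0]},
    {"jaw": 0, "offset": [1, 0, 0], "rot": [0, 0, 0]},
    {"jaw": 0, "offset": [1, 0, 0], "rot": [0, 0, 0]},
    {"jaw": 0, "offset": [1, 0, 0], "rot": [0, 0, 0]}
  ]
}}

```text
time_s: 13.52
eef_pos: [0.5552, -0.0716, 0.105]
eef_rot: [0.0, 0.999, -0.054, -0.0]
wrist_force: [-2.0, -0.7, 0.4]
opening: -0.004
grasp_force: 1.3
```

```bash
cat >>h.py <<'E'
def bolt():
    im=shoot("top",1); hsv=cv2.cvtColor(im,cv2.COLOR_BGR2HSV)
    a,b=proj("top",c2w([[0,-.13,.059],[0,-.165,.059]])); 
    u0,v0=np.int32(np.minimum(a,b))-[2,9]; u1,v1=np.int32(np.maximum(a,b))+[10,9]
    c=hsv[v0:v1,u0:u1]; m=((c[...,0]<8)|(c[...,0]>172))&(c[...,1]>110)&(c[...,2]>50)
    vv,uu=np.nonzero(m)
    if len(uu)<4: print("bolt unseen",len(uu)); return
    p=onplane("top",[[uu.mean()+u0,vv.mean()+v0]],.063)[0][:2]-O; c,s=np.cos(YAW),np.sin(YAW)
    print("red tip centroid chest xy",(1000*np.array([p[0]*c+p[1]*s,-p[0]*s+p[1]*c])).round(1),len(uu))
E
python3 - <<'E'
from h import *
w();bolt()
f=ctrl.camera; im0=cv2.imread("pics/top_c.png")
import h; h.shoot=lambda n,k:im0; h.bolt()
E
```

```text
t 13.53 chest xyz mm [ -4.9 -65.  105. ] yaw err deg -0.1 zax [-0. -0. -1.] F [-2.  -0.7  0.4] open -0.0
bolt unseen 0
red tip centroid chest xy [  -0.3 -148.3] 29
```

>>> {"api": "apply_moves", "payload": {
  "moves": [
    {"jaw": 0, "offset": [1, 0, 0], "rot": [0, 0, 0]},
    {"jaw": 0, "offset": [1, 0, 0], "rot": [0, 0, 0]},
    {"jaw": 0, "offset": [1, 0, 0], "rot": [0, 0, 0]},
    {"jaw": 0, "offset": [1, 0, 0], "rot": [0, 0, 0]},
    {"jaw": 0, "offset": [1, 0, 0], "rot": [0, 0, 0]}
  ]
}}

```text
time_s: 14.2
eef_pos: [0.5608, -0.072, 0.1054]
eef_rot: [-0.0, 0.999, -0.054, 0.001]
wrist_force: [-1.6, -0.3, 0.5]
opening: 0.001
grasp_force: 0.7
```

>>> {"api": "apply_moves", "payload": {
  "moves": [
    {"jaw": 0, "offset": [1, 0, 0], "rot": [0, 0, 0]},
    {"jaw": 0, "offset": [1, 0, 0], "rot": [0, 0, 0]},
    {"jaw": 0, "offset": [1, 0, 0], "rot": [0, 0, 0]},
    {"jaw": 0, "offset": [1, 0, 0], "rot": [0, 0, 0]},
    {"jaw": 0, "offset": [1, 0, 0], "rot": [0, 0, 0]}
  ]
}}

```text
time_s: 14.82
eef_pos: [0.5654, -0.0726, 0.1052]
eef_rot: [0.0, 0.999, -0.054, 0.0]
wrist_force: [-1.9, -0.1, -0.7]
opening: 0.0
grasp_force: 0.8
```

>>> {"api": "apply_moves", "payload": {
  "moves": [
    {"jaw": 0, "offset": [1, 0, 0], "rot": [0, 0, 0]},
    {"jaw": 0, "offset": [1, 0, 0], "rot": [0, 0, 0]},
    {"jaw": 0, "offset": [1, 0, 0], "rot": [0, 0, 0]},
    {"jaw": 0, "offset": [1, 0, 0], "rot": [0, 0, 0]},
    {"jaw": 0, "offset": [1, 0, 0], "rot": [0, 0, 0]}
  ]
}}

```text
time_s: 15.45
eef_pos: [0.5702, -0.0731, 0.1051]
eef_rot: [-0.0, 0.999, -0.054, -0.0]
wrist_force: [-2.9, -0.3, -0.2]
opening: -0.002
grasp_force: 1.1
```

>>> {"api": "apply_moves", "payload": {
  "moves": [
    {"jaw": 0, "offset": [1, 0, 0], "rot": [0, 0, 0]},
    {"jaw": 0, "offset": [1, 0, 0], "rot": [0, 0, 0]},
    {"jaw": 0, "offset": [1, 0, 0], "rot": [0, 0, 0]},
    {"jaw": 0, "offset": [1, 0, 0], "rot": [0, 0, 0]},
    {"jaw": 0, "offset": [1, 0, 0], "rot": [0, 0, 0]}
  ]
}}

```text
time_s: 16.08
eef_pos: [0.5728, -0.0734, 0.1041]
eef_rot: [-0.0, 0.999, -0.054, -0.003]
wrist_force: [-11.0, -0.4, 1.1]
opening: 0.003
grasp_force: 4.4
```

```bash
python3 - <<'E'
from h import *
w()
K,T=P("scene"); print("bolt px scene",proj("scene",c2w([[0,-.151,.059],[0,-.165,.059]])))
E
```

```text
t 16.07 chest xyz mm [ 12.9 -64.9 104.1] yaw err deg -0.0 zax [-0.006  0.001 -1.   ] F [-11.   -0.4   1.1] open 0.0
bolt px scene [[285.29653673 197.39488813]
 [283.15239246 193.9214075 ]]
```

Wrist force rose to 11 N, a hard stop, so the bolt has probably sprung. I'll back off and look.

>>> {"api": "apply_moves", "payload": {
  "moves": [
    {"jaw": 0, "offset": [-5, 0, 0], "rot": [0, 0, 0]},
    {"jaw": 0, "offset": [-2, 0, -10], "rot": [0, 0, 0]},
    {"jaw": 0, "offset": [0, 0, -40], "rot": [0, 0, 0]},
    {"jaw": 0, "offset": [-60, 0, 0], "rot": [0, 0, 0]},
    {"jaw": 0, "offset": [-60, 0, 0], "rot": [0, 0, 0]}
  ]
}}

```text
time_s: 16.7
eef_pos: [0.4493, -0.0604, 0.1569]
eef_rot: [0.001, 0.999, -0.054, 0.002]
wrist_force: [-0.2, 0.1, 1.0]
opening: 0.001
grasp_force: 0.0
```

>>> {"api": "apply_moves", "payload": {
  "moves": [
    {"jaw": 0, "offset": [-50, 0, 0], "rot": [0, 0, 0]},
    {"jaw": 0, "offset": [0, 0, 0], "rot": [0, 0, 0]},
    {"jaw": 0, "offset": [0, 0, 0], "rot": [0, 0, 0]},
    {"jaw": 0, "offset": [0, 0, 0], "rot": [0, 0, 0]},
    {"jaw": 0, "offset": [0, 0, 0], "rot": [0, 0, 0]}
  ]
}}

```text
time_s: 17.32
eef_pos: [0.4001, -0.0548, 0.1553]
eef_rot: [-0.0, 0.999, -0.054, 0.0]
wrist_force: [0.1, 0.0, 0.3]
opening: -0.003
grasp_force: 0.0
```

```bash
python3 - <<'E'
from h import *
w();bolt();show('d')
im=cv2.imread("pics/top_d.png"); a=cv2.resize(im[175:268,238:400],None,fx=4,fy=4,interpolation=cv2.INTER_CUBIC)
u=cv2.imread("pics/u_d.png"); u=cv2.resize(u,(a.shape[1],210)); cv2.imwrite("pics/d.png",np.vstack([a,u]))
E
```

```text
t 17.32 chest xyz mm [-160.9  -64.9  155.3] yaw err deg -0.0 zax [ 0. -0. -1.] F [0.1 0.  0.3] open -0.0
red tip centroid chest xy [  -0.3 -161.6] 30
{'orange': [1.18, 0.78], 'blue': [0.08, 0.83], 'green': [0.04, 0.77]}
```

View pics/d.png

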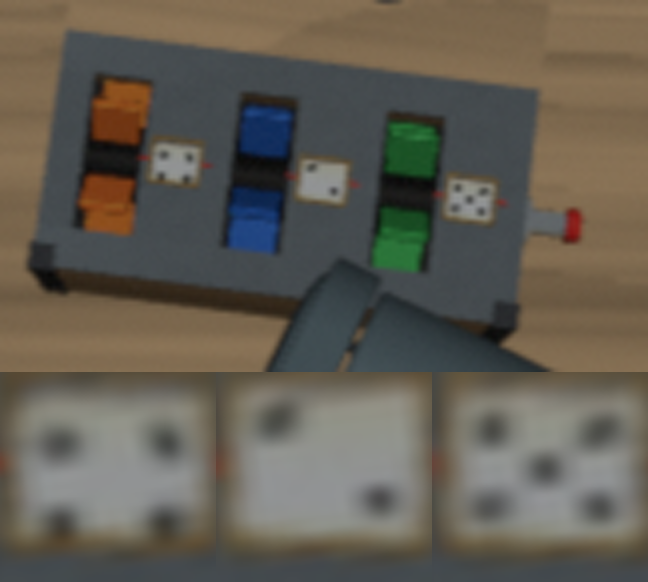

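The bolt tip, at (572,225), has moved 13 mm out, from y −148 to −162. The windows show 4, 2 and 5 dots, and the arm is clear.

```bash
python3 -c "from bench import ctrl;print(ctrl.hand_in())"
```

```text
the job is handed in; nothing more can be done
None
```

The chest is unlocked and the job handed in at about 17 s: the windows show orange four, blue two and green five, the bolt measures about 13 mm out, and the arm is clear; I saw no bystander touched but did not measure their shifts.

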